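Make up a forming kit and a stone-setting kit

TASK

Make up the two kits for today's jobs. Forming kit, in the blue steel box: lift its cantilever tray up and fully back, pack the brass doming block flat in the wide compartment underneath and the steel punch lying in the narrow one, lower the empty tray fully down over them, then lay the red-handled pliers flat in the tray. Setting kit, in the wooden tray beside the ring clamp: stand the bur block upright in the larger empty cell and the black loupe upright in the smaller one; the black-handled pliers belong to neither kit.

Things in the scene. Friction and masses are not known exactly. Their poses are not given: they have to be found in the camera images.
- tool_box: Blue steel box, fixed, 111 (x) x 176 (y) x 52 mm high, tray on top; 190 mm over the link bars. Origin: centre of underside; front faces its -x. Walls, floor 3 mm. Under the tray a divider along x, top at z 43 mm, parts two compartments 105 mm long in x, floor at z 3 mm: wide, 95 mm in y, centre (0, -37.5) mm; narrow, 73 mm in y, centre (0, +48.5) mm.
- tray_lift (a joint): Turn of the box's tray links, rad: 0 down, 2.15 fully back at the stop. Tray stays level, moving on an arc (radius 75 mm) in the box's x-z plane: with a = 0.298 + value, each point is at (x, z) = 75 mm (-cos a, sin a) from its own centre. Fully back: 130 mm to +x, 26 mm up, compartments open from above. About 3 N weight, light friction; past 1.27 it falls back and stays, before that it sinks shut.
- tray_grip (a point): Centre of the tray's pull bar: black, round, 12 mm thick, 64 mm long along the box's y, on two thin posts over the tray's front wall, 22 mm above its rim. Moves with the tray; axes as the box; take it across x. Tray: 111 x 176 x 24 mm, 2.5 mm walls; down, it sits on the box rim and the bar is at z 98 mm. The middle of its inner floor (106 x 171 mm) is 54 mm to +x of the bar, 43.5 mm below.
- setting_tray: Flat wooden tray, fixed, 111 (x) x 172 (y) x 16 mm. Origin: centre of underside. Felt floor at z 4 mm, divider tops at z 13 mm. A wooden ring clamp (26 x 150 mm, 27 mm high) is packed already in the front lane, along y at x -34.5 mm. Empty: the larger cell, 66 (x) x 98 (y) mm, centre (+18.5, -33) mm, and the smaller cell, 66 (x) x 63 (y) mm, centre (+18.5, +50.5) mm.
- doming_block: Brass doming block (it and the other loose things lie on a flat mat, 3 mm thick), a 42 mm cube with round hollows in it, about 0.55 kg. Origin: centre of its underside. Grasp by two opposite sides.
- punch: Steel doming punch, a plain round rod 12 mm thick and 64 mm long, lying along its y. Origin: middle of its length, on its underside at the start (it turns with the punch as it rolls).
- round_pliers: Round-nose pliers with red handles, lying flat, 49 (x) x 124 (y) x 11 mm; handles to +y, jaws to -y. Origin: centre of the outline, underside. About 40 mm wide (x) at the origin; about 25 mm at the pivot, y -28 mm.
- bur_block: Brown wooden block, 46 (x) x 68 (y) x 26 mm, in which thin steel setting burs stand upright; 52 mm high over the burs. Origin: centre of its underside. About 0.11 kg. Grasp the wood across x, fingers outside the burs.
- loupe: Black eye loupe, a cup standing upright, 30 mm across at the top, narrower below, 31 mm high. Origin: centre of its underside.
- flat_pliers: Flat-nose pliers with black handles, lying flat, 53 (x) x 126 (y) x 11 mm, handles to +y. For neither kit.
Things that resemble listed ones, but are neither listed nor needed, are in the scene too. What is shaped like the bur_block but pink is not meant.

How it is judged:
On the way, in this order (a step that is already met when the one before it is completed fails the run):
1. the tray of the box is swung up and back (value of joint tray_lift above 1.95 rad), for 0.2 s.
2. block and punch lie in their compartments, the tray still back (value of joint tray_lift above 1.9 rad and x of doming_block in the frame of tool_box between -0.034 and 0.034 m and y of doming_block in the frame of tool_box between -0.0665 and -0.0085 m and z of doming_block in the frame of tool_box below 0.009 m and angle between doming_block's own z axis and vertical below 0.12 rad and x of punch in the frame of tool_box between -0.05 and 0.05 m and y of punch in the frame of tool_box between 0.0125 and 0.0845 m and z of punch in the frame of tool_box below 0.021 m and angle between punch's own y axis and vertical between 1.3 and 1.84 rad), for 0.2 s.
3. the tray, still empty of the pliers, is fully down over block and punch (value of joint tray_lift below 0.06 rad and x of doming_block in the frame of tool_box between -0.034 and 0.034 m and y of doming_block in the frame of tool_box between -0.0665 and -0.0085 m and z of doming_block in the frame of tool_box below 0.009 m and angle between doming_block's own z axis and vertical below 0.12 rad and x of punch in the frame of tool_box between -0.05 and 0.05 m and y of punch in the frame of tool_box between 0.0125 and 0.0845 m and z of punch in the frame of tool_box below 0.021 m and angle between punch's own y axis and vertical between 1.3 and 1.84 rad and not (x of round_pliers in the frame of tray_grip between 0.018 and 0.09 m and y of round_pliers in the frame of tray_grip between -0.032 and 0.032 m and z of round_pliers in the frame of tray_grip between -0.0485 and -0.0325 m)), for 0.2 s.
At the end, for the whole second after the job is handed in: Tray fully down (under 0.06 rad); block flat in the wide compartment, punch lying in the narrow one; red pliers flat on the tray's floor, inside its walls; bur block upright on the floor of the larger cell and loupe upright on the floor of the smaller one, inside the dividers; all at rest (value of joint tray_lift below 0.06 rad and x of doming_block in the frame of tool_box between -0.034 and 0.034 m and y of doming_block in the frame of tool_box between -0.0665 and -0.0085 m and z of doming_block in the frame of tool_box below 0.009 m and angle between each of doming_block, bur_block's own z axis and vertical below 0.12 rad and x of punch in the frame of tool_box between -0.05 and 0.05 m and y of punch in the frame of tool_box between 0.0125 and 0.0845 m and z of punch in the frame of tool_box below 0.021 m and angle between punch's own y axis and vertical between 1.3 and 1.84 rad and x of round_pliers in the frame of tray_grip between 0.018 and 0.09 m and y of round_pliers in the frame of tray_grip between -0.032 and 0.032 m and z of round_pliers in the frame of tray_grip between -0.0485 and -0.0325 m and x of bur_block in the frame of setting_tray between 0.006 and 0.031 m and y of bur_block in the frame of setting_tray between -0.051 and -0.015 m and z of each of bur_block, loupe in the frame of setting_tray below 0.009 m and x of loupe in the frame of setting_tray between -0.0015 and 0.0385 m and y of loupe in the frame of setting_tray between 0.0315 and 0.0695 m and angle between loupe's own z axis and vertical below 0.15 rad and linear speed of each of doming_block, punch, round_pliers, bur_block, loupe below 0.02 m/s); the robot touches nothing.
It also fails if it takes over 144 s, if anything falls off the work surface, if the arm or the gripper's body presses on something with over 40 N, if the wrist force passes 120 N, or if a joint passes its speed limit or range.

ROBOT

A 6-joint arm with a two-finger parallel gripper is mounted at the origin on a cart in front of the work surface, level with it; the furniture and walls round the work are solid. World frame = base frame: x ahead of the robot, y to its left, z up, the work surface at z = 0. Lengths are in m, angles in rad, forces in N, time in s.
With the tool pointing down it reaches from about 0.375 to 0.975 m from the base axis. Payload 3.8 kg.
Tool frame: the origin (TCP) lies between the finger pads; the fingertips stand bot.finger_overhang ahead of it and the grasp point (between the pads) lies 11 mm behind it (bot.finger_overhang is the distance from the TCP to the fingertips, in m); z points along the fingers, y is the line along which they close (so a half turn about z gives the same grasp; the last joint's range is limited). The gripper opens to 85 mm and grips with 20 to 120 N. Pads are 22 mm wide; open, the fingers measure 114 mm over their backs; the gripper's body (76 mm by 85 mm) begins 54 mm behind the grasp point. The pads swing forward as they close: fully open they stand 13 mm farther back than shut.
Start: joints at [1.164, 0.264, 1.604, -0, 1.274, -0.037], TCP at [0.244, 0.629, 0.239] pointing down, gripper open.
Joint ranges: [-2.63, 2.63], [-0.94, 2.18], [0.31, 2.57], [-1.31, 4.45], [0, 2.66], [-2.55, 2.55]. Speed limits (rad/s): [2.57, 2.57, 3.14, 3.14, 3.14, 3.14].

INTERFACE

Orientations are given as a 3x3 rotation matrix whose columns are the frame's x, y, z axes.
In Python, from station import bot gives the robot as it stands. The module is installed in compiled form; this text tells all that it offers.
- The arm moves only by the tool arm_command, never from a script. Its argument "increments" is a list of rows, each a list of 3 entries, a list of its own where there are three numbers: the shift along the tool's x, y, z as a fraction of full scale, then the turn, a rotation vector about the tool's x, y, z as a fraction of full scale, then the closure in counts, from 0 (fully open) to 255 (shut). In form: [[[x, y, z], [ax, ay, az], fingers], ...]. A call has 1 to 20 rows; each row shifts and turns the commanded pose from where the row before left it, along the tool's axes as they then stand; what a row does not reach is not made up. Full scale, the value 1, is 4 cm for a shift and 4 degrees for a turn. A row lasts 1/8 s, in which the tool goes at most 62.5 mm and 10.7 degrees, less where a joint would pass 70% of its speed; a pose out of reach is approached as far as the arm can. A call with a number of a shift or a turn outside -1 to 1 is refused whole. A call with a gripper value outside its range is refused whole. The fingers move at their own pace and stop on an object; the grip force is fixed at half the most. Time passes only in rows, so rows that do not move let the fingers close. It gives the time, the measured TCP pose, the force, the opening and the grip force at its end, in the units of the state.
- bot.sense(): the state, without advancing time (a new reading comes with each control period).
- bot.get_image(name): name is "scene" or "side" or "wrist"; returns a dict with "image" (420x560x3 uint8, blue, green, red), "z_map" (420x560 float32, m along the optical axis (not along the pixel's ray), 0 where there is no reading), "intrinsics" (3x3 intrinsics, pixels), "eye" and "orientation" of the camera in the world. Camera axes: x right, y up, looking along -z (the intrinsics and any distortion apply to the point x, -y, -z); pixel columns grow to the right and rows downward; lengths in m; the calibration is good to about 2 mm. A picture is of the moment at which its call begins.
- bot.finish_job(): hands the job in; it is judged then, once.
The state is a dict: "time_s": time; "qpos": joint angles; "joint_vel": joint speeds; "tau": joint torques, N m; "eef_pos": TCP position; "ee_rot": TCP orientation; "contact_force": force on the tool from outside, world axes, zero at the start; "moment": the same for the moment, N m; "finger_gap": opening from 0.0 (shut) to 1.0 (fully open); "finger_force": force on a finger pad.
Only numpy, scipy, OpenCV 4.12 (cv2) and the standard library are available. Lean on these libraries where they do the work, as an engineer would, in place of code of your own. Each camera call takes 0.05 s, during which the arm holds its last target. There are 200 camera calls.

## Working session

There is one attempt and no reset: what is moved stays moved. The work goes in short steps, Python scripts to look and compute and a tool call to move; the robot and the scene stay as the last step left them, time stands still between calls to the robot, and variables do not carry over. Pictures are saved under pics/ and viewed, at most 17 in all, crops included, and the job is handed in when it is done.

Besides the shell and the picture viewer there is one more tool, called after "Call:" by a JSON object that holds its "name" and its "arguments". arm_command: Moves the arm, as the interface text tells. Its arguments: {"type":"object","properties":{"increments":{"type":"array"}},"required":["increments"]}

```bash
mkdir -p pics
cat > h.py <<'E'
import numpy as np, cv2
from station import bot
def grab(n,f=None):
    d=bot.get_image(n)
    np.savez(f'/tmp/{n}.npz',**{k:np.asarray(v) for k,v in d.items()})
    if f: cv2.imwrite(f'pics/{f}.png',d['image'])
    return d
def load(n): return dict(np.load(f'/tmp/{n}.npz'))
def cloud(d):
    K=d['intrinsics'];z=d['z_map'];h,w=z.shape
    v,u=np.mgrid[:h,:w]
    P=np.stack([(u-K[0,2])/K[0,0]*z,-(v-K[1,2])/K[1,1]*z,-z],-1)
    W=P@np.asarray(d['orientation']).T+np.asarray(d['eye'])
    W[z<=0]=np.nan
    return W
E
python3 - <<'E'
from h import *
a=grab('scene','s1');b=grab('side','d1')
for d in(a,b): print(d['eye'],d['orientation'],d['intrinsics'],[k for k in d])
s=bot.sense();print({k:np.round(v,3) for k,v in s.items()},bot.finger_overhang)
E
```

```text
[ 0.06871117 -0.60969521  0.79376559] [[ 0.78043718  0.40709815 -0.47454073]
 [-0.6252155   0.51400701 -0.58728389]
 [ 0.00483507  0.75502841  0.65567425]] [[433.27408413   0.         283.85915004]
 [  0.         433.27408413 213.13886999]
 [  0.           0.           1.        ]] ['image', 'z_map', 'intrinsics', 'eye', 'orientation']
[0.42289029 0.67494952 0.64553206] [[-0.98017138  0.11513085 -0.16127289]
 [-0.19751945 -0.632646    0.74882916]
 [-0.01581531  0.76583544  0.64284209]] [[392.49184621   0.         278.61842881]
 [  0.         392.49184621 210.65222069]
 [  0.           0.           1.        ]] ['image', 'z_map', 'intrinsics', 'eye', 'orientation']
{'time_s': np.float64(0.1), 'qpos': array([ 1.164,  0.265,  1.605, -0.   ,  1.274, -0.037]), 'joint_vel': array([ 0.001, -0.002, -0.002,  0.001, -0.002, -0.001]), 'tau': array([-0.0000e+00, -5.1671e+01, -3.6859e+01, -0.0000e+00,  6.0000e-03,
       -0.0000e+00]), 'eef_pos': array([0.244, 0.629, 0.238]), 'ee_rot': array([[-0.932,  0.361, -0.001],
       [ 0.361,  0.932, -0.002],
       [ 0.   , -0.002, -1.   ]]), 'contact_force': array([-0.164, -0.306, -0.46 ]), 'moment': array([ 0.005,  0.011, -0.075]), 'finger_force': np.float64(0.0), 'finger_gap': np.float64(1.002)} 0.008
```

View pics/s1.png

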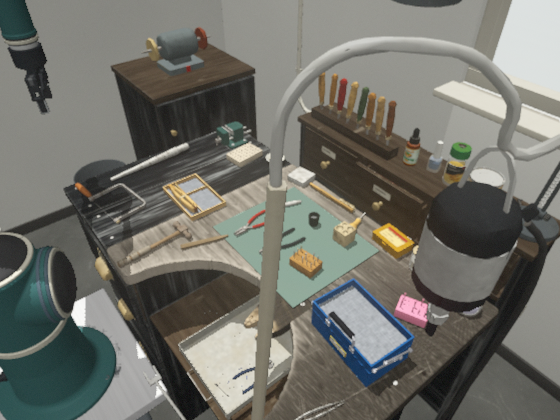

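View pics/d1.png

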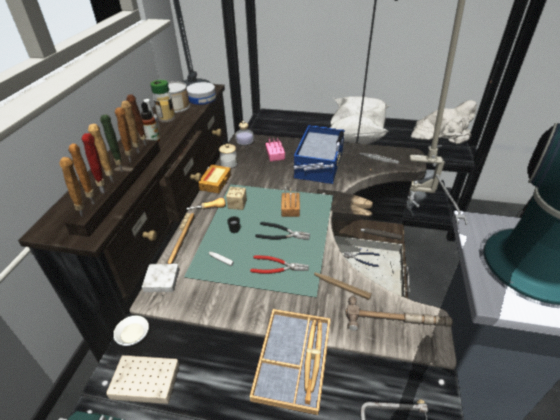

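The scene view shows the mat with red pliers (265,218), a light rod (290,204), loupe (314,219), brass block (345,232), bur block (305,262), black pliers (285,243) and the blue box (360,330). A stand and a hanging motor are close to the box. The side view shows the wooden setting tray at (290,360). I'll measure these next.

Run:
```python
from h import *
b=load('side');a=load('scene')
W=cloud(b);S=cloud(a)
def p(C,u,v): return np.round(np.nanmedian(C[v-1:v+2,u-1:u+2].reshape(-1,3),0),3)
for n,u,v in [('mat',250,240),('block',235,195),('loupe',235,221),('bur',290,204),('blackpiv',288,234),('redpiv',288,267),('rod',220,258),('box',322,146),('tray',285,340),('traycell2',275,380)]: print(n,p(W,u,v))
for n,u,v in [('post',272,250),('posttop',278,150),('motor',465,250),('motorbot',455,300),('hose',400,45),('boxh',341,325),('rod',290,204)]: print(n,p(S,u,v))
# motor extent
m=(S[...,2]>0.15)&(S[...,0]>0.3)&(S[...,0]<0.95)&(S[...,1]<0.1)
q=S[m]; 
for z in np.arange(.15,.8,.1):
    k=q[(q[:,2]>=z)&(q[:,2]<z+.1)]
    if len(k): print(round(z,2),len(k),np.round(np.percentile(k,[2,50,98],axis=0),2).tolist())
M=cv2.resize(b['image'][120:300,150:350],None,fx=3.9,fy=3.3,interpolation=cv2.INTER_CUBIC);cv2.imwrite('pics/c1.png',M[:600,:800])
```

```text
mat [0.629 0.043 0.003]
block [ 0.694 -0.068  0.043]
loupe [0.673 0.008 0.025]
bur [ 0.553 -0.072  0.03 ]
blackpiv [0.545 0.008 0.004]
redpiv [0.525 0.115 0.011]
rod [0.676 0.121 0.014]
box [ 0.505 -0.323  0.054]
tray [0.5   0.286 0.005]
traycell2 [0.502 0.363 0.005]
post [ 0.213 -0.416  0.545]
posttop [ 0.219 -0.416  0.637]
motor [ 0.322 -0.516  0.556]
motorbot [ 0.325 -0.523  0.499]
hose [ 0.278 -0.455  0.704]
boxh [ 0.454 -0.306  0.101]
rod [0.674 0.112 0.01 ]
0.15 6533 [[0.83, -0.46, 0.15], [0.88, -0.15, 0.18], [0.94, 0.08, 0.25]]
0.25 1549 [[0.4, -0.55, 0.25], [0.88, -0.19, 0.28], [0.92, 0.08, 0.34]]
0.35 867 [[0.34, -0.56, 0.36], [0.35, -0.51, 0.43], [0.4, -0.49, 0.45]]
0.45 5308 [[0.32, -0.56, 0.46], [0.32, -0.52, 0.52], [0.4, -0.48, 0.55]]
0.55 8462 [[0.32, -0.54, 0.55], [0.35, -0.51, 0.58], [0.64, -0.23, 0.64]]
0.65 1757 [[0.3, -0.51, 0.65], [0.33, -0.49, 0.68], [0.35, -0.47, 0.7]]
```

View pics/c1.png

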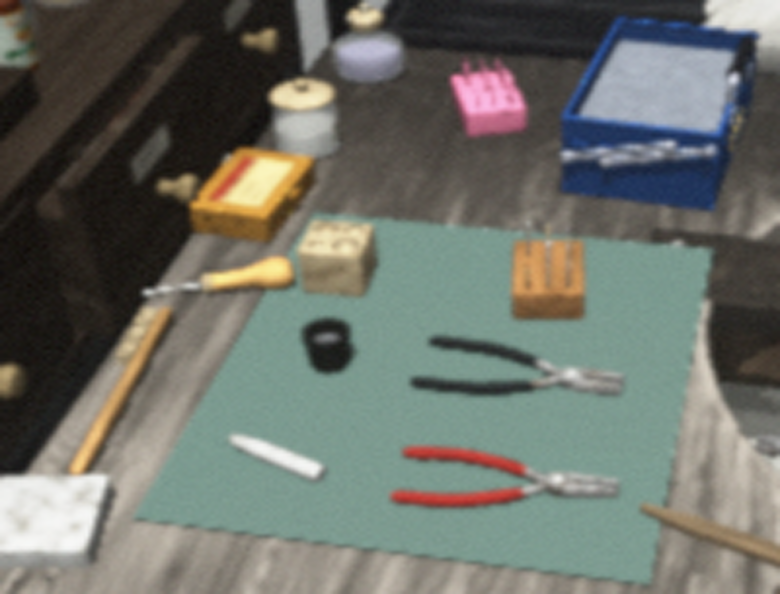

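The side crop shows the box with the bar on its front, robot-facing edge. The brass block, loupe, punch, both pliers and the bur block all lie clear of each other on the mat. I'll fit poses from the point clouds.

```bash
cat >> h.py <<'E'
def pts(ds): 
    return np.concatenate([cloud(d).reshape(-1,3) for d in ds]),np.concatenate([np.asarray(d['image']).reshape(-1,3) for d in ds])
def near(P,c,r,z0,z1): return (np.hypot(P[:,0]-c[0],P[:,1]-c[1])<r)&(P[:,2]>z0)&(P[:,2]<z1)
def rect(Q):
    (c,s,a)=cv2.minAreaRect((Q[:,:2]*1000).astype(np.float32)); return np.round(c,1),np.round(s,1),round(a,1)
E
python3 - <<'E'
from h import *
for nm in('side','scene'):
    P,C=pts([load(nm)]);C=C.astype(int)
    hsv=cv2.cvtColor(C.astype(np.uint8)[None],cv2.COLOR_BGR2HSV)[0].astype(int)
    print(nm)
    for n,c,r,z0,z1 in [('block',(.69,-.06),.045,.036,.06),('loupe',(.67,.01),.03,.02,.045),('bur',(.553,-.07),.055,.02,.036),('rod',(.675,.118),.05,.007,.03),('traycl',(.49,.32),.14,.009,.045)]:
        m=near(P,c,r,z0,z1)
        if m.sum()>10: print(n,m.sum(),*rect(P[m]),np.round(P[m].mean(0),3),np.round(np.percentile(P[m][:,2],[5,95]),3))
    m=near(P,(.56,.115),.11,-.01,.03)&((hsv[:,0]<8)|(hsv[:,0]>172))&(hsv[:,1]>140)
    if m.sum()>10: print('red',m.sum(),*rect(P[m]),P[m].mean(0))
    m=near(P,(.5,-.32),.14,.045,.09)&(abs(hsv[:,0]-110)<15)&(hsv[:,1]>130)
    Q=P[m]; Q=Q[Q[:,2]>.068]; print('boxrim',len(Q),*rect(Q),np.percentile(Q[:,2],[5,50,95]))
    m=near(P,(.45,-.31),.08,.09,.12);print('bar',m.sum(),*rect(P[m]),P[m].mean(0))
    m=near(P,(.5,.32),.13,.006,.022)&(hsv[:,1]>90);print('tray',m.sum(),*rect(P[m]))
    m=near(P,(.56,.115),.11,.006,.03);print('redp',m.sum(),*rect(P[m]))
E
```

```text
side
block 220 [695.5 -78.7] [41.7 45.6] 2.5 [ 0.695 -0.075  0.043] [0.037 0.046]
loupe 132 [675.6  16.5] [29.1 30.4] 74.6 [0.675 0.017 0.029] [0.022 0.035]
bur 326 [557.1 -86.7] [45.9 68.3] 9.6 [ 0.556 -0.081  0.029] [0.022 0.031]
rod 129 [677.3 117.3] [11.4 63. ] 68.5 [0.674 0.12  0.013] [0.009 0.016]
traycl 2185 [455.8 314.7] [178.5 160.1] 89.5 [0.464 0.324 0.019] [0.01 0.03]
red 171 [570.1 116.8] [65.8 48.6] 4.7 [0.56985122 0.11850709 0.01103359]
boxrim 248 [ 510.3 -308.4] [183.4 111.6] 85.6 [0.06861328 0.07320627 0.07780011]
bar 66 [ 456.4 -301.3] [72.7 11.5] 84.9 [ 0.45616725 -0.29589957  0.10133908]
tray 950 [480.4 317.5] [172.6 111.1] 89.6
redp 695 [569.5 102.3] [199.6 175.2] 24.0
scene
block 217 [695.3 -79. ] [43.7 45.5] 89.2 [ 0.694 -0.08   0.042] [0.037 0.045]
loupe 94 [674.1  16.3] [31.1 29.1] 76.4 [0.674 0.015 0.028] [0.021 0.034]
bur 428 [555.5 -89. ] [48.3 69.4] 7.1 [ 0.553 -0.091  0.027] [0.022 0.03 ]
rod 53 [682.7 111.8] [11.3 46.4] 67.3 [0.681 0.112 0.011] [0.007 0.014]
traycl 696 [456.6 315.6] [178.7 158. ] 89.7 [0.46  0.307 0.018] [0.01  0.029]
red 52 [564.3 122.5] [70.2 38.2] 50.6 [0.56368849 0.11947803 0.01007819]
boxrim 612 [ 509.9 -309.1] [176.5 114.8] 85.8 [0.06894534 0.07461149 0.07719217]
bar 229 [ 455.4 -304.6] [78.7 12.7] 85.8 [ 0.45420223 -0.30739633  0.10016952]
tray 431 [479.4 316.4] [175.9 112.5] 89.8
redp 240 [564.4  78.1] [213.5 119.5] 6.5
```

Call:
{"name": "arm_command", "arguments": {"increments": [[[0, 0, 0], [0, 0, 1], 100], [[0, 0, 0], [0, 0, 1], 100], [[0, 0, 0], [0, 0, 1], 100], [[0, 0, 0], [0, 0, 1], 100], [[0, 0, 0], [0, 0, 1], 100], [[0, 0, 0], [0, 0, 1], 100], [[0, 0, 0], [0, 0, 1], 100], [[0, 0, 0], [0, 0, 1], 100], [[0, 0, 0], [0, 0, 1], 100], [[0, 0, 0], [0, 0, 1], 100], [[0, 0, 0], [0, 0, 1], 100], [[0, 0, 0], [0, 0, 1], 100], [[0, 0, 0], [0, 0, 1], 100], [[0, 0, 0], [0, 0, 1], 100], [[0, 0, 0], [0, 0, 1], 100], [[0, 0, 0], [0, 0, 1], 100], [[0, 0, 0], [0, 0, 1], 100], [[0, 0, 0], [0, 0, 1], 100], [[0, 0, 0], [0, 0, 0.3], 100]]}}

```text
time_s: 2.48
eef_pos: [0.2438, 0.629, 0.2386]
ee_rot: [[0.077, 0.997, -0.0], [0.997, -0.077, -0.001], [-0.001, -0.0, -1.0]]
contact_force: [-0.0, 0.8, -0.1]
finger_gap: 0.61
finger_force: 0.0
```

Call:
{"name": "arm_command", "arguments": {"increments": [[[-1, 1, 0], [0, 0, 0], 100], [[-1, 1, 0], [0, 0, 0], 100], [[-1, 1, 0], [0, 0, 0], 100], [[-1, 1, 0], [0, 0, 0], 100], [[-1, 1, 0], [0, 0, 0], 100], [[-1, 1, 0], [0, 0, 0], 100], [[-1, 1, 0], [0, 0, 0], 100], [[-1, 0, 0], [0, 0, 0], 100], [[-1, 0, 0], [0, 0, 0], 100], [[-1, 0, 0], [0, 0, 0], 100], [[-1, 0, 0], [0, 0, 0], 100], [[-1, 0, 0], [0, 0, 0], 100], [[-1, 0, 0], [0, 0, 0], 100], [[-1, 0, 0], [0, 0, 0], 100], [[-1, 0, 0], [0, 0, 0], 100], [[-1, 0, 0], [0, 0, 0], 100], [[-1, 0, 0], [0, 0, 0], 100], [[-1, 0, 0], [0, 0, 0], 100], [[-1, 0, 0], [0, 0, 0], 100], [[-1, 0, 0], [0, 0, 0], 100]]}}

```text
time_s: 4.97
eef_pos: [0.4616, -0.191, 0.2392]
ee_rot: [[0.076, 0.997, 0.0], [0.997, -0.076, 0.0], [0.0, 0.0, -1.0]]
contact_force: [0.9, 0.2, 0.7]
finger_gap: 0.606
finger_force: 0.0
```

```bash
cat >> h.py <<'E'
def go(x,y,z,th):
    "print shift in tool units (at present orientation) and turn rows to reach TCP target, theta=angle of tool y"
    s=bot.sense();R=np.asarray(s['ee_rot']);d=R.T@(np.array([x,y,z])-s['eef_pos'])
    t=np.degrees(np.arctan2(R[1,1],R[0,1]))
    a=np.radians(th);ty=np.array([np.cos(a),np.sin(a)]);tx=np.array([-ty[1],ty[0]])*1.0
    tx=np.array([-np.sin(a),np.cos(a)]);D=np.array([x,y])-s['eef_pos'][:2]
    print('t',round(float(s['time_s']),2),'pos',np.round(s['eef_pos'],4),'theta',round(t,1),'| now-axes units',np.round(d/.04,2),'| after-turn axes units',np.round([tx@D/.04,ty@D/.04],2),'turn units',round(-(th-t)/4,2))
E
python3 - <<'E'
from h import *
go(.456,-.304,.15,-4.4)
d=grab('wrist','w1')
P,C=pts([d])
m=near(P,(.456,-.304),.06,.092,.115);print(m.sum(),*rect(P[m]),P[m].mean(0),P[m][:,2].max())
E
```

```text
t 4.97 pos [ 0.4616 -0.191   0.2392] theta -4.4 | now-axes units [-2.83  0.08  2.23] | after-turn axes units [-2.83  0.08] turn units 0.01
811 [ 459.2 -300.4] [70.3 11.8] 85.6 [ 0.45911372 -0.2996859   0.10156724] 0.10536312734607539
```

View pics/w1.png

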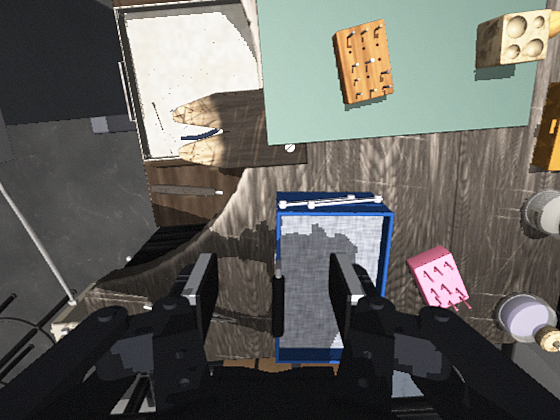

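The wrist view shows the bar vertical at (278,305), just left of centre between the fingers. It measures (0.459, -0.300), close to the other cameras' result. I'll grip it now.

Call:
{"name": "arm_command", "arguments": {"increments": [[[-1, 0.1, 0], [0, 0, 0], 100], [[-1, 0, 0], [0, 0, 0], 100], [[-0.8, 0, 0], [0, 0, 0], 100], [[0, 0, 1], [0, 0, 0], 100], [[0, 0, 1], [0, 0, 0], 100], [[0, 0, 0.9], [0, 0, 0], 100], [[0, 0, 0.4], [0, 0, 0], 100], [[0, 0, 0.4], [0, 0, 0], 100], [[0, 0, 0], [0, 0, 0], 160], [[0, 0, 0], [0, 0, 0], 220], [[0, 0, 0], [0, 0, 0], 255], [[0, 0, 0], [0, 0, 0], 255], [[0, 0, 0], [0, 0, 0], 255], [[0, 0, 0], [0, 0, 0], 255]]}}

```text
time_s: 6.78
eef_pos: [0.4577, -0.3023, 0.0927]
ee_rot: [[0.076, 0.997, 0.001], [0.997, -0.076, -0.001], [-0.001, 0.001, -1.0]]
contact_force: [-3.7, 0.3, 5.2]
finger_gap: 0.115
finger_force: 58.8
```

Call:
{"name": "arm_command", "arguments": {"increments": [[[0, 0.1, -0.26], [0, 0, 0], 255], [[0, 0.14, -0.24], [0, 0, 0], 255], [[0, 0.175, -0.22], [0, 0, 0], 255], [[0, 0.205, -0.19], [0, 0, 0], 255], [[0, 0.23, -0.16], [0, 0, 0], 255], [[0, 0.25, -0.12], [0, 0, 0], 255], [[0, 0.27, -0.08], [0, 0, 0], 255], [[0, 0.28, -0.04], [0, 0, 0], 255], [[0, 0.28, 0], [0, 0, 0], 255], [[0, 0.28, 0.04], [0, 0, 0], 255], [[0, 0.27, 0.08], [0, 0, 0], 255], [[0, 0.25, 0.12], [0, 0, 0], 255], [[0, 0.23, 0.16], [0, 0, 0], 255], [[0, 0.2, 0.19], [0, 0, 0], 255], [[0, 0, 0], [0, 0, 0], 255], [[0, 0, 0], [0, 0, 0], 255]]}}

```text
time_s: 8.78
eef_pos: [0.5856, -0.3125, 0.1199]
ee_rot: [[0.077, 0.997, 0.004], [0.997, -0.076, -0.002], [-0.002, 0.004, -1.0]]
contact_force: [4.5, -6.8, 0.2]
finger_gap: 0.116
finger_force: 59.2
```

Call:
{"name": "arm_command", "arguments": {"increments": [[[0, 0, 0], [0, 0, 0], 150], [[0, 0, 0], [0, 0, 0], 100], [[0, 0, 0], [0, 0, 0], 100], [[0, 0, 0], [0, 0, 0], 100], [[0, 0, -1], [0, 0, 0], 100], [[0, 0, -1], [0, 0, 0], 100], [[1, 0.4, -0.5], [0, 0, 0], 60], [[1, 0.4, 0], [0, 0, 0], 60], [[1, 0.4, 0], [0, 0, 0], 60], [[1, 0.4, 0], [0, 0, 0], 60], [[1, 0.4, 0], [0, 0, 0], 60], [[1, 0.3, 0], [0, 0, 0], 60], [[0, 0, 0], [0, 0, -1], 60], [[0, 0, 0], [0, 0, -0.2], 60]]}}

```text
time_s: 10.52
eef_pos: [0.6934, -0.0783, 0.2199]
ee_rot: [[-0.008, 1.0, -0.0], [1.0, 0.008, 0.0], [0.0, -0.0, -1.0]]
contact_force: [0.5, -0.2, -0.8]
finger_gap: 0.766
finger_force: 0.0
```

Run:
```python
from h import *
go(.6955,-.079,.02,0.5)
d=grab('wrist')
P,C=pts([d])
for n,c,r,z0,z1 in [('block',(.695,-.079),.045,.036,.06),('bur',(.556,-.085),.055,.02,.036),('loupe',(.675,.0165),.03,.022,.045),('punch',(.677,.117),.05,.008,.03)]:
    m=near(P,c,r,z0,z1)
    if m.sum(): print(n,m.sum(),*rect(P[m]))
s=grab('side');P,C=pts([s]);m=near(P,(.585,-.31),.06,.115,.15)
print('bar',m.sum(),*rect(P[m]),P[m].mean(0))
```

```text
t 10.53 pos [ 0.6934 -0.0783  0.2199] theta 0.5 | now-axes units [-0.02  0.05  5.  ] | after-turn axes units [-0.02  0.05] turn units -0.0
block 1885 [698.6 -78.4] [41.8 42.3] 1.9
bur 2911 [560.6 -87.5] [46.6 68.1] 9.4
loupe 874 [678.3  16. ] [29. 29.] 0.3
bar 65 [ 585.3 -309.4] [69.1 11.2] 85.1 [ 0.58429464 -0.30685633  0.12711168]
```

Call:
{"name": "arm_command", "arguments": {"increments": [[[0, 0.08, 1], [0, 0, 0], 60], [[0, 0, 1], [0, 0, 0], 60], [[0, 0, 1], [0, 0, 0], 60], [[0, 0, 1], [0, 0, 0], 60], [[0, 0, 0.5], [0, 0, 0], 60], [[0, 0, 0.5], [0, 0, 0], 60], [[0, 0, 0], [0, 0, 0], 120], [[0, 0, 0], [0, 0, 0], 255], [[0, 0, 0], [0, 0, 0], 255], [[0, 0, 0], [0, 0, 0], 255], [[0, 0, -0.5], [0, 0, 0], 255], [[0, 0, -1], [0, 0, 0], 255], [[0, 0, -1], [0, 0, 0], 255], [[0, 0, -1], [0, 0, 0], 255], [[0, 0, -1], [0, 0, 0], 255]]}}

```text
time_s: 12.5
eef_pos: [0.6956, -0.0791, 0.2007]
ee_rot: [[-0.007, 1.0, -0.002], [1.0, 0.007, 0.0], [0.0, -0.002, -1.0]]
contact_force: [0.3, -0.4, -4.5]
finger_gap: 0.478
finger_force: 62.5
```

Run:
```python
from h import *
a=np.radians(-4.4);R=np.array([[np.cos(a),-np.sin(a)],[np.sin(a),np.cos(a)]]);B=np.array([.5115,-.3075])
for n,p in [('wide',(0,-.0375)),('narrow',(0,.0485))]: print(n,B+R@p)
t=B+R@(-.004,-.0375);go(t[0],t[1],.2,-4.4)
```

```text
wide [ 0.50862304 -0.34488948]
narrow [ 0.51522087 -0.25914294]
t 12.5 pos [ 0.6956 -0.0791  0.2007] theta 0.4 | now-axes units [-6.6  -4.82  0.03] | after-turn axes units [-6.98 -4.25] turn units 1.2
```

Call:
{"name": "arm_command", "arguments": {"increments": [[[0, 0, 0], [0, 0, 0.6], 255], [[0, 0, 0], [0, 0, 0.6], 255], [[-1, -0.6, 0], [0, 0, 0], 255], [[-1, -0.6, 0], [0, 0, 0], 255], [[-1, -0.6, 0], [0, 0, 0], 255], [[-1, -0.6, 0], [0, 0, 0], 255], [[-1, -0.6, 0], [0, 0, 0], 255], [[-1, -0.6, 0], [0, 0, 0], 255], [[-1, -0.65, 0], [0, 0, 0], 255], [[0, 0, 0.7], [0, 0, 0], 255], [[0, 0, 0.7], [0, 0, 0], 255], [[0, 0, 0.7], [0, 0, 0], 255]]}}

```text
time_s: 14.0
eef_pos: [0.5047, -0.3451, 0.115]
ee_rot: [[0.078, 0.997, -0.001], [0.997, -0.078, 0.001], [0.001, -0.001, -1.0]]
contact_force: [-0.5, -0.0, -5.7]
finger_gap: 0.477
finger_force: 62.7
```

Run:
```python
from h import *
go(.5046,-.3446,.022,-4.4)
grab('wrist','w2')
```

```text
t 14.0 pos [ 0.5047 -0.3451  0.115 ] theta -4.5 | now-axes units [ 0.01 -0.    2.33] | after-turn axes units [ 0.01 -0.  ] turn units -0.01
```

View pics/w2.png

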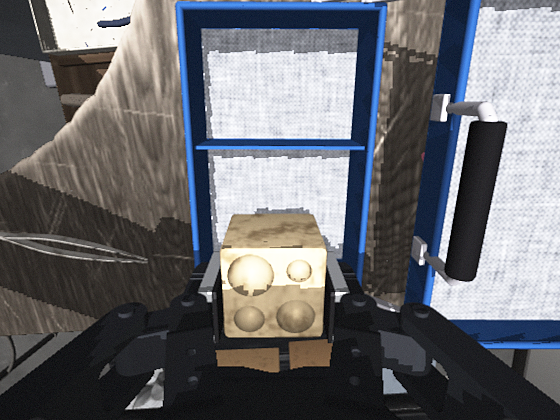

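The wrist view shows the block at (272,290), centred over the wide compartment, with the divider at row 147 and the tray back on the right. I'll lower it.

Call:
{"name": "arm_command", "arguments": {"increments": [[[0, 0, 0.6], [0, 0, 0], 255], [[0, 0, 0.6], [0, 0, 0], 255], [[0, 0, 0.5], [0, 0, 0], 255], [[0, 0, 0.3], [0, 0, 0], 255], [[0, 0, 0.2], [0, 0, 0], 255], [[0, 0, 0.12], [0, 0, 0], 255], [[0, 0, 0], [0, 0, 0], 255], [[0, 0, 0], [0, 0, 0], 100], [[0, 0, 0], [0, 0, 0], 95], [[0, 0, 0], [0, 0, 0], 95]]}}

```text
time_s: 15.3
eef_pos: [0.5064, -0.3457, 0.0239]
ee_rot: [[0.077, 0.997, 0.001], [0.997, -0.077, -0.001], [-0.001, 0.001, -1.0]]
contact_force: [-1.5, 0.1, -0.3]
finger_gap: 0.63
finger_force: 0.0
```

Call:
{"name": "arm_command", "arguments": {"increments": [[[0, 0, -0.6], [0, 0, 0], 95], [[0, 0, -1], [0, 0, 0], 95], [[0, 0, -1], [0, 0, 0], 95], [[0, 0, -1], [0, 0, 0], 95], [[0, 0, -1], [0, 0, 0], 95], [[1, 0.28, 0], [0, 0, 0], 95], [[1, 0.28, 0], [0, 0, 0], 95], [[1, 0.28, 0], [0, 0, 0], 95], [[1, 0.28, 0], [0, 0, 0], 95], [[1, 0.28, 0], [0, 0, 0], 95], [[1, 0.28, 0], [0, 0, 0], 95], [[1, 0.28, 0], [0, 0, 0], 95], [[1, 0.28, 0], [0, 0, 0], 95], [[1, 0.28, 0], [0, 0, 0], 95], [[1, 0.28, 0], [0, 0, 0], 95], [[1, 0.28, 0], [0, 0, 0], 95], [[0.87, 0.3, 0], [0, 0, 0], 95]]}}

```text
time_s: 17.42
eef_pos: [0.6773, 0.1194, 0.2071]
ee_rot: [[0.076, 0.997, 0.0], [0.997, -0.076, 0.0], [0.0, 0.0, -1.0]]
contact_force: [0.5, -0.3, 0.3]
finger_gap: 0.626
finger_force: 0.0
```

Call:
{"name": "arm_command", "arguments": {"increments": [[[0, 0, 0], [0, 0, -1], 95], [[0, 0, 0], [0, 0, -1], 95], [[0, 0, 0], [0, 0, -1], 95], [[0, 0, 0], [0, 0, -1], 95], [[0, 0, 0], [0, 0, -1], 95], [[0, 0, 0], [0, 0, -1], 95], [[0, 0, 0], [0, 0, -1], 95], [[0, 0, 0], [0, 0, -1], 95], [[0, 0, 0], [0, 0, -1], 95], [[0, 0, 0], [0, 0, -1], 95], [[0, 0, 0], [0, 0, -1], 95], [[0, 0, 0], [0, 0, -1], 95], [[0, 0, 0], [0, 0, -1], 95], [[0, 0, 0], [0, 0, -1], 95], [[0, 0, 0], [0, 0, -1], 95], [[0, 0, 0], [0, 0, -1], 95], [[0, 0, 0], [0, 0, -1], 95], [[0, 0, 0], [0, 0, -1], 95], [[0, 0, 0], [0, 0, -0.2], 95]]}}

```text
time_s: 19.8
eef_pos: [0.6769, 0.1178, 0.2071]
ee_rot: [[-0.93, 0.368, -0.0], [0.368, 0.93, -0.0], [0.0, -0.0, -1.0]]
contact_force: [0.2, 0.8, 0.2]
finger_gap: 0.631
finger_force: 0.0
```

Run:
```python
from h import *
go(.678,.117,.013,68.5)
d=grab('wrist','w3')
P,C=pts([d])
for n,c,r,z0,z1 in [('punch',(.68,.117),.05,.007,.03),('loupe',(.675,.0165),.03,.022,.045)]:
    m=near(P,c,r,z0,z1)
    if m.sum(): print(n,m.sum(),*rect(P[m]),np.percentile(P[m][:,2],[5,98]))
hsv=cv2.cvtColor(C[None],cv2.COLOR_BGR2HSV)[0].astype(int)
m=near(P,(.57,.115),.13,-.01,.03)&((hsv[:,0]<8)|(hsv[:,0]>172))&(hsv[:,1]>140);print('red',m.sum(),*rect(P[m]))
m=near(P,(.56,.115),.085,.0065,.03);print('pl',m.sum(),*rect(P[m]),P[m].min(0),P[m].max(0))
```

```text
t 19.8 pos [0.6769 0.1178 0.2071] theta 68.4 | now-axes units [-0.03 -0.01  4.85] | after-turn axes units [-0.03 -0.01] turn units -0.02
punch 671 [680.  116.7] [11.9 63.9] 69.9 [0.00976989 0.01572999]
loupe 737 [677.7  16.4] [29.  29.6] 22.1 [0.02282035 0.03468803]
red 1343 [572.1 114.6] [71.7 49.1] 4.4
pl 2210 [567.4  83.3] [111.2 105.1] 19.5 [0.50096606 0.03013429 0.00656528] [0.60939648 0.14145068 0.01536085]
```

View pics/w3.png

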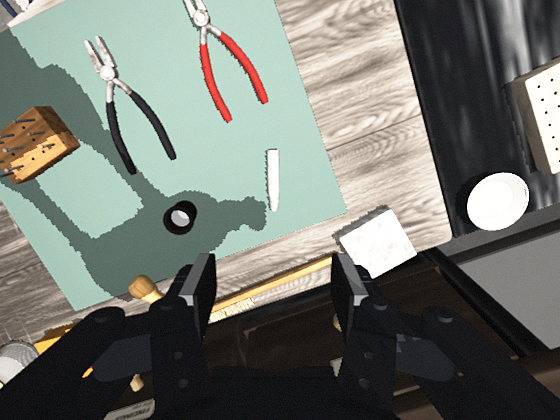

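The wrist view shows the punch at (273,180) between the fingers and aligned. Red handles are at (235,80), loupe at (180,215). I'll pick the punch.

Call:
{"name": "arm_command", "arguments": {"increments": [[[-0.05, 0, 1], [0, 0, -0.2], 95], [[0, 0, 1], [0, 0, 0], 95], [[0, 0, 1], [0, 0, 0], 95], [[0, 0, 1], [0, 0, 0], 95], [[0, 0, 0.5], [0, 0, 0], 95], [[0, 0, 0.34], [0, 0, 0], 95], [[0, 0, 0], [0, 0, 0], 150], [[0, 0, 0], [0, 0, 0], 200], [[0, 0, 0], [0, 0, 0], 255], [[0, 0, 0], [0, 0, 0], 255], [[0, 0, 0], [0, 0, 0], 255], [[0, 0, 0], [0, 0, 0], 255]]}}

```text
time_s: 21.35
eef_pos: [0.6803, 0.1173, 0.0158]
ee_rot: [[-0.935, 0.355, 0.003], [0.355, 0.935, 0.0], [-0.003, 0.002, -1.0]]
contact_force: [-0.3, -0.4, 5.3]
finger_gap: 0.106
finger_force: 58.9
```

Call:
{"name": "arm_command", "arguments": {"increments": [[[0, 0, -0.5], [0, 0, 0], 255], [[0, 0, -1], [0, 0, 0], 255], [[0, 0, -1], [0, 0, 0], 255], [[0, 0, -1], [0, 0, 0], 255], [[0, 0, -1], [0, 0, 0], 255], [[0, 0, -0.5], [0, 0, 0], 255], [[0, 0, 0], [0, 0, -1], 255], [[0, 0, 0], [0, 0, -1], 255], [[0, 0, 0], [0, 0, -1], 255], [[0, 0, 0], [0, 0, -1.0], 255]]}}

```text
time_s: 22.6
eef_pos: [0.678, 0.117, 0.2128]
ee_rot: [[-0.997, 0.081, -0.002], [0.081, 0.997, -0.0], [0.002, -0.0, -1.0]]
contact_force: [0.4, 0.0, -0.7]
finger_gap: 0.106
finger_force: 58.9
```

Run:
```python
from h import *
go(.515,-.259,.017,85.6)
```

```text
t 22.6 pos [0.678  0.117  0.2128] theta 85.3 | now-axes units [ 3.29 -9.7   4.91] | after-turn axes units [ 3.34 -9.68] turn units -0.06
```

Call:
{"name": "arm_command", "arguments": {"increments": [[[0.33, -0.97, 0], [0, 0, 0], 255], [[0.33, -0.97, 0], [0, 0, 0], 255], [[0.33, -0.97, 0], [0, 0, 0], 255], [[0.33, -0.97, 0], [0, 0, 0], 255], [[0.33, -0.97, 0], [0, 0, 0], 255], [[0.33, -0.97, 0], [0, 0, 0], 255], [[0.33, -0.97, 0], [0, 0, 0], 255], [[0.33, -0.97, 0], [0, 0, 0], 255], [[0.33, -0.97, 0], [0, 0, 0], 255], [[0.33, -0.97, 0], [0, 0, 0], 255], [[0, 0, 1], [0, 0, 0], 255], [[0, 0, 1], [0, 0, 0], 255], [[0, 0, 0.5], [0, 0, 0], 255]]}}

```text
time_s: 24.22
eef_pos: [0.5126, -0.2576, 0.1107]
ee_rot: [[-0.996, 0.084, -0.004], [0.084, 0.996, 0.003], [0.005, 0.002, -1.0]]
contact_force: [0.6, 0.0, -0.3]
finger_gap: 0.103
finger_force: 59.0
```

Run:
```python
from h import *
go(.515,-.259,.017,85.6)
grab('wrist','w4')
```

```text
t 24.23 pos [ 0.5126 -0.2576  0.1107] theta 85.2 | now-axes units [-0.07 -0.04  2.34] | after-turn axes units [-0.06 -0.03] turn units -0.1
```

View pics/w4.png

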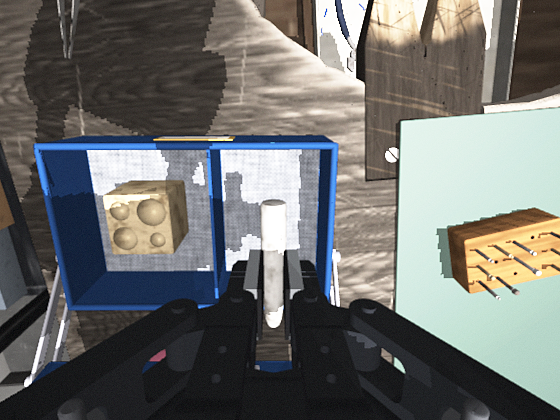

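The wrist view shows the block flat in the wide compartment at (145,215). The punch is held over the middle of the narrow one at (273,260). I'll lower the punch.

Call:
{"name": "arm_command", "arguments": {"increments": [[[0, 0, 0.6], [0, 0, 0], 255], [[0, 0, 0.6], [0, 0, 0], 255], [[0, 0, 0.5], [0, 0, 0], 255], [[0, 0, 0.3], [0, 0, 0], 255], [[0, 0, 0.2], [0, 0, 0], 255], [[0, 0, 0.1], [0, 0, 0], 255], [[0, 0, 0], [0, 0, 0], 255], [[0, 0, 0], [0, 0, 0], 200], [[0, 0, 0], [0, 0, 0], 170], [[0, 0, 0], [0, 0, 0], 170], [[0, 0, -0.5], [0, 0, 0], 170], [[0, 0, -1], [0, 0, 0], 170], [[0, 0, -1], [0, 0, 0], 170], [[0, 0, -1], [0, 0, 0], 170], [[0, 0, -1], [0, 0, 0], 120]]}}

```text
time_s: 26.15
eef_pos: [0.5149, -0.2586, 0.2048]
ee_rot: [[-0.997, 0.083, 0.002], [0.083, 0.997, -0.001], [-0.002, -0.001, -1.0]]
contact_force: [-0.4, -0.2, -0.7]
finger_gap: 0.522
finger_force: 0.0
```

Run:
```python
from h import *
go(.585,-.311,.20,-4.4)
d=grab('wrist')
P,C=pts([d])
a=np.radians(-4.4);R=np.array([[np.cos(a),-np.sin(a)],[np.sin(a),np.cos(a)]]);B=np.array([.5115,-.3075])
q=P.copy();q[:,:2]=(P[:,:2]-B)@R
m=(abs(q[:,0])<.048)&(abs(q[:,1]-.0485)<.033)&(P[:,2]>.008)&(P[:,2]<.03);print('punch',m.sum(),*rect(q[m]))
m=(abs(q[:,0])<.048)&(abs(q[:,1]+.0375)<.043)&(P[:,2]>.038)&(P[:,2]<.05);print('block',m.sum(),*rect(q[m]),np.percentile(P[m][:,2],[5,95]))
s=grab('side');P,C=pts([s]);m=near(P,(.585,-.31),.06,.115,.15)
print('bar',m.sum(),*rect(P[m]),P[m].mean(0))
```

```text
t 26.15 pos [ 0.5149 -0.2586  0.2048] theta 85.2 | now-axes units [-1.85 -1.16  0.12] | after-turn axes units [-1.17  1.85] turn units 22.4
punch 683 [-0.5 48.5] [11.3 63.4] 89.8
block 1979 [ -1.9 -36.8] [42.  42.6] 90.0 [0.03889666 0.04555333]
bar 67 [ 585.5 -309.1] [74.1 11.7] 86.2 [ 0.58440364 -0.30634805  0.12687544]
```

Call:
{"name": "arm_command", "arguments": {"increments": [[[0, 0, 0], [0, 0, 1], 110], [[0, 0, 0], [0, 0, 1], 110], [[0, 0, 0], [0, 0, 1], 110], [[0, 0, 0], [0, 0, 1], 110], [[0, 0, 0], [0, 0, 1], 110], [[0, 0, 0], [0, 0, 1], 110], [[0, 0, 0], [0, 0, 1], 110], [[0, 0, 0], [0, 0, 1], 110], [[0, 0, 0], [0, 0, 1], 110], [[0, 0, 0], [0, 0, 1], 110], [[0, 0, 0], [0, 0, 1], 110], [[0, 0, 0], [0, 0, 1], 110], [[0, 0, 0], [0, 0, 1], 110], [[0, 0, 0], [0, 0, 1], 110], [[0, 0, 0], [0, 0, 1], 110], [[0, 0, 0], [0, 0, 1], 110], [[0, 0, 0], [0, 0, 1], 110], [[0, 0, 0], [0, 0, 1], 110], [[0, 0, 0], [0, 0, 1], 110], [[0, 0, 0], [0, 0, 1], 110]]}}

```text
time_s: 28.75
eef_pos: [0.5146, -0.2584, 0.2023]
ee_rot: [[-0.089, 0.996, 0.0], [0.996, 0.089, -0.0], [-0.0, 0.0, -1.0]]
contact_force: [-1.0, 0.5, 0.1]
finger_gap: 0.568
finger_force: 0.0
```

Call:
{"name": "arm_command", "arguments": {"increments": [[[0, 0, 0], [0, 0, 1], 110], [[0, 0, 0], [0, 0, 1], 110], [[0, 0, 0], [0, 0, 0.4], 110], [[-0.6, 0.93, 0], [0, 0, 0], 110], [[-0.6, 0.93, 0], [0, 0, 0], 110], [[0, 0, 0], [0, 0, 0], 110]]}}

```text
time_s: 29.5
eef_pos: [0.587, -0.3136, 0.2014]
ee_rot: [[0.077, 0.997, 0.001], [0.997, -0.077, -0.001], [-0.0, 0.001, -1.0]]
contact_force: [0.0, -0.3, -0.1]
finger_gap: 0.569
finger_force: 0.0
```

Run:
```python
from h import *
go(.586,-.311,.119,-4.4)
d=grab('wrist')
P,C=pts([d]);m=near(P,(.587,-.31),.055,.118,.14)
print('bar',m.sum(),*rect(P[m]),P[m].mean(0),np.percentile(P[m][:,2],98))
```

```text
t 29.5 pos [ 0.587  -0.3136  0.2014] theta -4.4 | now-axes units [ 0.06 -0.03  2.06] | after-turn axes units [ 0.06 -0.03] turn units 0.0
bar 1750 [ 587.9 -314.8] [77.1 12. ] 85.1 [ 0.58796206 -0.31161341  0.12768586] 0.13034008478239723
```

Call:
{"name": "arm_command", "arguments": {"increments": [[[0.06, -0.02, 1], [0, 0, 0], 110], [[0, 0, 0.6], [0, 0, 0], 110], [[0, 0, 0.46], [0, 0, 0], 110], [[0, 0, 0], [0, 0, 0], 160], [[0, 0, 0], [0, 0, 0], 220], [[0, 0, 0], [0, 0, 0], 255], [[0, 0, 0], [0, 0, 0], 255], [[0, 0, 0], [0, 0, 0], 255], [[0, 0, 0], [0, 0, 0], 255]]}}

```text
time_s: 30.68
eef_pos: [0.5866, -0.3101, 0.1208]
ee_rot: [[0.077, 0.997, 0.004], [0.997, -0.077, -0.001], [-0.001, 0.004, -1.0]]
contact_force: [5.9, 2.1, 2.9]
finger_gap: 0.111
finger_force: 58.9
```

Call:
{"name": "arm_command", "arguments": {"increments": [[[0, -0.06, -0.07], [0, 0, 0], 255], [[0, -0.205, -0.19], [0, 0, 0], 255], [[0, -0.23, -0.16], [0, 0, 0], 255], [[0, -0.25, -0.12], [0, 0, 0], 255], [[0, -0.27, -0.08], [0, 0, 0], 255], [[0, -0.28, -0.04], [0, 0, 0], 255], [[0, -0.28, 0], [0, 0, 0], 255], [[0, -0.28, 0.04], [0, 0, 0], 255], [[0, -0.27, 0.08], [0, 0, 0], 255], [[0, -0.25, 0.12], [0, 0, 0], 255], [[0, -0.23, 0.16], [0, 0, 0], 255], [[0, -0.205, 0.19], [0, 0, 0], 255], [[0, -0.175, 0.22], [0, 0, 0], 255], [[0, -0.14, 0.24], [0, 0, 0], 255], [[0, -0.1, 0.25], [0, 0, 0], 255], [[0, 0, 0], [0, 0, 0], 255]]}}

```text
time_s: 32.67
eef_pos: [0.4578, -0.2997, 0.0947]
ee_rot: [[0.077, 0.997, 0.003], [0.997, -0.077, 0.0], [0.0, 0.003, -1.0]]
contact_force: [3.6, 4.3, 3.4]
finger_gap: 0.113
finger_force: 59.4
```

Call:
{"name": "arm_command", "arguments": {"increments": [[[0, 0, 0], [0, 0, 0], 170], [[0, 0, 0], [0, 0, 0], 110], [[0, 0, 0], [0, 0, 0], 110], [[0, 0, -1], [0, 0, 0], 110], [[0, 0, -1], [0, 0, 0], 110], [[0, 0, -1], [0, 0, 0], 110], [[1, 0.07, 0], [0, 0, 0], 60], [[1, 0.07, 0], [0, 0, 0], 60], [[1, 0.07, 0], [0, 0, 0], 60], [[1, 0.07, 0], [0, 0, 0], 60], [[1, 0.07, 0], [0, 0, 0], 60], [[1, 0.07, 0], [0, 0, 0], 60], [[1, 0.07, 0], [0, 0, 0], 60], [[1, 0.07, 0], [0, 0, 0], 60], [[1, 0.07, 0], [0, 0, 0], 60], [[1, 0.07, 0], [0, 0, 0], 60], [[0.3, 0.05, 0], [0, 0, 0], 60]]}}

```text
time_s: 34.8
eef_pos: [0.5176, 0.1104, 0.2136]
ee_rot: [[0.074, 0.997, -0.0], [0.997, -0.074, -0.0], [-0.0, -0.0, -1.0]]
contact_force: [0.7, 0.1, -0.1]
finger_gap: 0.769
finger_force: 0.0
```

Call:
{"name": "arm_command", "arguments": {"increments": [[[0, 0, 0], [0, 0, 1], 60], [[0, 0, 0], [0, 0, 1], 60], [[0, 0, 0], [0, 0, 1], 60], [[0, 0, 0], [0, 0, 1], 60], [[0, 0, 0], [0, 0, 1], 60], [[0, 0, 0], [0, 0, 1], 60], [[0, 0, 0], [0, 0, 1], 60], [[0, 0, 0], [0, 0, 1], 60], [[0, 0, 0], [0, 0, 1], 60], [[0, 0, 0], [0, 0, 1], 60], [[0, 0, 0], [0, 0, 1], 60], [[0, 0, 0], [0, 0, 1], 60], [[0, 0, 0], [0, 0, 1], 60], [[0, 0, 0], [0, 0, 1], 60], [[0, 0, 0], [0, 0, 1], 60], [[0, 0, 0], [0, 0, 1], 60], [[0, 0, 0], [0, 0, 1], 60], [[0, 0, 0], [0, 0, 1], 60], [[0, 0, 0], [0, 0, 1], 60], [[0, 0, 0], [0, 0, 1], 60]]}}

```text
time_s: 37.3
eef_pos: [0.5174, 0.1076, 0.2135]
ee_rot: [[0.995, 0.095, -0.0], [0.095, -0.995, -0.001], [-0.0, 0.001, -1.0]]
contact_force: [0.8, 0.6, 0.1]
finger_gap: 0.765
finger_force: 0.0
```

Run:
```python
from h import *
go(.519,.1115,.011,-85.6)
d=grab('wrist','w5')
P,C=pts([d])
hsv=cv2.cvtColor(C[None],cv2.COLOR_BGR2HSV)[0].astype(int)
m=near(P,(.57,.115),.13,-.01,.03)&((hsv[:,0]<8)|(hsv[:,0]>172))&(hsv[:,1]>140);print('red',m.sum(),*rect(P[m]))
m=(abs(P[:,0]-.55)<.1)&(abs(P[:,1]-.113)<.04)&(P[:,2]>.008)&(P[:,2]<.03);print('pl',m.sum(),*rect(P[m]),np.percentile(P[m][:,2],[50,98]))
u=np.array([np.cos(.077),np.sin(.077)]);n=np.array([-u[1],u[0]])
s=P[m][:,:2]@u;t=P[m][:,:2]@n
for x in np.arange(s.min(),s.max(),.006):
    k=(s>=x)&(s<x+.006)
    if k.any(): print(round(x*1000),np.round([1000*t[k].min(),1000*t[k].max()],1),end='; ')
s=grab('side');P,C=pts([s]);m=near(P,(.456,-.303),.06,.09,.15)
print('bar',m.sum(),*rect(P[m]),P[m].mean(0))
```

```text
t 37.3 pos [0.5174 0.1076 0.2135] theta -84.6 | now-axes units [ 0.05 -0.1   5.06] | after-turn axes units [ 0.05 -0.09] turn units 0.26
red 1139 [571.5 114.9] [72.3 47.7] 4.1
pl 1789 [530.1 111.5] [157.1  48.5] 4.0 [0.01125705 0.01368966]
459 [85.3 95.2]; 465 [84.1 91.9]; 471 [82.  88.6]; 477 [80.9 85.3]; 489 [66.  74.5]; 495 [65.  75.6]; 501 [65.1 76.8]; 507 [64.1 76.8]; 513 [63.2 76.8]; 519 [63.3 77.9]; 525 [63.4 76.9]; 531 [63.6 77.1]; 537 [59.6 81.2]; 543 [56.7 84.3]; 549 [53.8 87.4]; 555 [51.8 89.4]; 561 [50.1 90.4]; 567 [48.3 92.4]; 573 [47.3 93.4]; 579 [46.6 94.3]; 585 [45.8 94.3]; 591 [46.  94.3]; 597 [46.3 94.2]; 603 [46.4 94.2]; 609 [46.7 93.2]; 615 [48.9 92.2]; bar 67 [ 456.7 -298.7] [70.  11.3] 85.1 [ 0.45620321 -0.29510762  0.10134242]
```

View pics/w5.png

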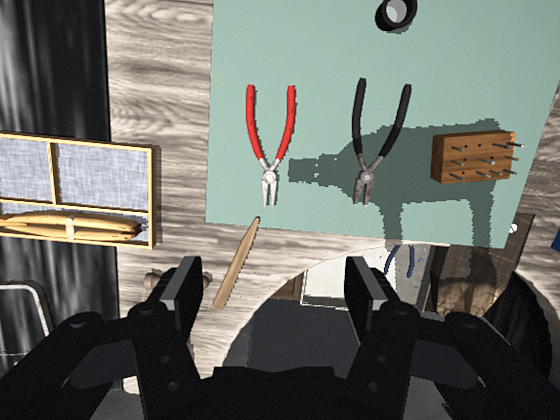

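The bar is back at its closed height, so the tray is down. The wrist view shows the red pliers at (270,150) with the pivot at (270,178), lined up between the fingers. I'll grip at the pivot.

Call:
{"name": "arm_command", "arguments": {"increments": [[[0, -0.07, 1], [0, 0, 0.3], 90], [[0, 0, 1], [0, 0, 0], 90], [[0, 0, 1], [0, 0, 0], 90], [[0, 0, 1], [0, 0, 0], 90], [[0, 0, 0.6], [0, 0, 0], 90], [[0, 0, 0.42], [0, 0, 0], 90], [[0, 0, 0], [0, 0, 0], 150], [[0, 0, 0], [0, 0, 0], 200], [[0, 0, 0], [0, 0, 0], 255], [[0, 0, 0], [0, 0, 0], 255], [[0, 0, 0], [0, 0, 0], 255], [[0, 0, -0.5], [0, 0, 0], 255], [[0, 0, -1], [0, 0, 0], 255], [[0, 0, -1], [0, 0, 0], 255], [[0, 0, -1], [0, 0, 0], 255], [[0, 0, -1], [0, 0, 0], 255], [[0, 0, -0.5], [0, 0, 0], 255]]}}

```text
time_s: 39.52
eef_pos: [0.5182, 0.1118, 0.2157]
ee_rot: [[0.997, 0.077, 0.004], [0.077, -0.997, 0.001], [0.004, -0.0, -1.0]]
contact_force: [-0.0, -0.1, -0.9]
finger_gap: 0.141
finger_force: 57.3
```

Run:
```python
from h import *
a=np.radians(-4.4);R=np.array([[np.cos(a),-np.sin(a)],[np.sin(a),np.cos(a)]]);B=np.array([.5115,-.3075])
t=B+R@(0.0,-.0275);go(t[0],t[1],.065,-4.4)
d=grab('wrist','w6')
```

```text
t 39.52 pos [0.5182 0.1118 0.2157] theta -85.6 | now-axes units [-1.09 11.12  3.76] | after-turn axes units [-11.15   0.64] turn units -20.3
```

View pics/w6.png

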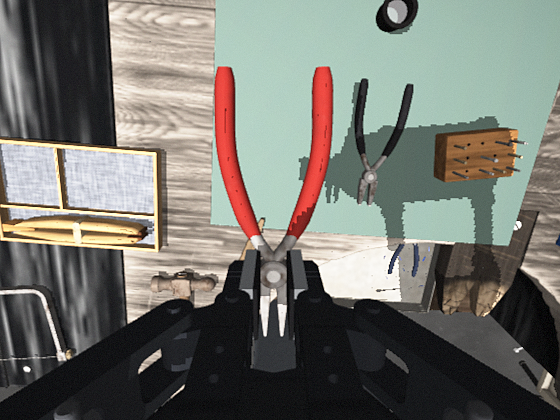

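Call:
{"name": "arm_command", "arguments": {"increments": [[[0, 0, 0], [0, 0, -1], 255], [[0, 0, 0], [0, 0, -1], 255], [[0, 0, 0], [0, 0, -1], 255], [[0, 0, 0], [0, 0, -1], 255], [[0, 0, 0], [0, 0, -1], 255], [[0, 0, 0], [0, 0, -1], 255], [[0, 0, 0], [0, 0, -1], 255], [[0, 0, 0], [0, 0, -1], 255], [[0, 0, 0], [0, 0, -1], 255], [[0, 0, 0], [0, 0, -1], 255], [[0, 0, 0], [0, 0, -1], 255], [[0, 0, 0], [0, 0, -1], 255], [[0, 0, 0], [0, 0, -1], 255], [[0, 0, 0], [0, 0, -1], 255], [[0, 0, 0], [0, 0, -1], 255], [[0, 0, 0], [0, 0, -1], 255], [[0, 0, 0], [0, 0, -1], 255], [[0, 0, 0], [0, 0, -1], 255], [[0, 0, 0], [0, 0, -1], 255], [[0, 0, 0], [0, 0, -1], 255]]}}

```text
time_s: 42.08
eef_pos: [0.5165, 0.1114, 0.2116]
ee_rot: [[0.095, 0.995, -0.002], [0.995, -0.095, -0.0], [-0.0, -0.002, -1.0]]
contact_force: [0.2, 0.6, -1.6]
finger_gap: 0.144
finger_force: 57.3
```

Call:
{"name": "arm_command", "arguments": {"increments": [[[-1, 0.06, 0], [0, 0, -0.3], 255], [[-1, 0.06, 0], [0, 0, 0], 255], [[-1, 0.06, 0], [0, 0, 0], 255], [[-1, 0.06, 0], [0, 0, 0], 255], [[-1, 0.06, 0], [0, 0, 0], 255], [[-1, 0.06, 0], [0, 0, 0], 255], [[-1, 0.06, 0], [0, 0, 0], 255], [[-1, 0.06, 0], [0, 0, 0], 255], [[-1, 0.06, 0], [0, 0, 0], 255], [[-1, 0.06, 0], [0, 0, 0], 255], [[-1, 0.05, 0], [0, 0, 0], 255], [[-0.15, 0, 0], [0, 0, 0], 255], [[0, 0, 1], [0, 0, 0], 255], [[0, 0, 0.8], [0, 0, 0], 255], [[0, 0, 0], [0, 0, 0], 255]]}}

```text
time_s: 43.95
eef_pos: [0.5055, -0.3324, 0.1367]
ee_rot: [[0.076, 0.997, -0.007], [0.997, -0.076, 0.005], [0.005, -0.007, -1.0]]
contact_force: [0.2, 0.0, -1.0]
finger_gap: 0.142
finger_force: 57.4
```

Run:
```python
from h import *
a=np.radians(-4.4);R=np.array([[np.cos(a),-np.sin(a)],[np.sin(a),np.cos(a)]]);B=np.array([.5115,-.3075])
t=B+R@(0.0,-.0275);go(t[0],t[1],.066,-4.4)
grab('wrist','w7')
```

```text
t 43.95 pos [ 0.5055 -0.3324  0.1367] theta -4.4 | now-axes units [-0.06  0.11  1.77] | after-turn axes units [-0.06  0.1 ] turn units 0.01
```

View pics/w7.png

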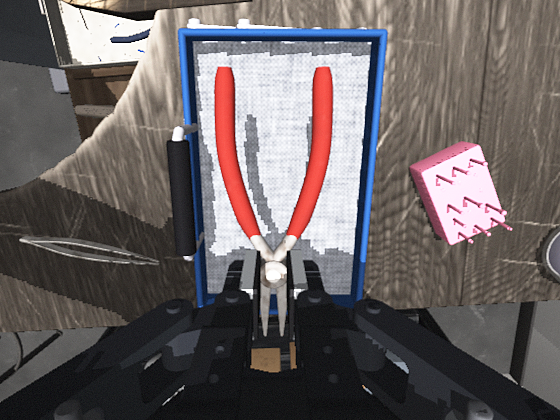

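The wrist view shows the tray down and empty, with the red pliers held above it at (273,170), inside the walls (185 to 380). I'll lay them in.

Call:
{"name": "arm_command", "arguments": {"increments": [[[0, 0.1, 0.6], [0, 0, 0], 255], [[0, 0, 0.5], [0, 0, 0], 255], [[0, 0, 0.3], [0, 0, 0], 255], [[0, 0, 0.2], [0, 0, 0], 255], [[0, 0, 0.13], [0, 0, 0], 255], [[0, 0, 0], [0, 0, 0], 255], [[0, 0, 0], [0, 0, 0], 200], [[0, 0, 0], [0, 0, 0], 150], [[0, 0, 0], [0, 0, 0], 150], [[0, 0, -0.4], [0, 0, 0], 150], [[0, 0, -1], [0, 0, 0], 150], [[0, 0, -1], [0, 0, 0], 150], [[0, 0, -1], [0, 0, 0], 100], [[0, 0, -0.5], [0, 0, 0], 60], [[0, 0, 0], [0, 0, 0], 60]]}}

```text
time_s: 45.88
eef_pos: [0.5132, -0.3362, 0.2301]
ee_rot: [[0.076, 0.997, 0.004], [0.997, -0.076, -0.003], [-0.002, 0.004, -1.0]]
contact_force: [-0.3, -0.7, -0.4]
finger_gap: 0.76
finger_force: 0.0
```

Run:
```python
from h import *
go(.558,-.0875,.2,9)
d=grab('wrist')
P,C=pts([d])
hsv=cv2.cvtColor(C[None],cv2.COLOR_BGR2HSV)[0].astype(int)
a=np.radians(-4.4);R=np.array([[np.cos(a),-np.sin(a)],[np.sin(a),np.cos(a)]]);B=np.array([.5115,-.3075])
q=P.copy();q[:,:2]=(P[:,:2]-B)@R
m=(abs(q[:,0])<.05)&(abs(q[:,1])<.085)&(P[:,2]>.06)&(P[:,2]<.09);print('pliers box frame',m.sum(),*rect(q[m]),np.percentile(P[m][:,2],[5,50,98]))
s=grab('side');P,C=pts([s]);m=near(P,(.456,-.303),.06,.09,.15)
print('bar',m.sum(),*rect(P[m]),P[m].mean(0))
```

```text
t 45.88 pos [ 0.5132 -0.3362  0.2301] theta -4.4 | now-axes units [6.29 0.64 0.74] | after-turn axes units [5.97 2.08] turn units -3.35
pliers box frame 2544 [-0.2 -0.1] [170.   99.8] 89.8 [0.06071612 0.06302068 0.07740474]
bar 66 [ 456.5 -301.5] [71.  11.2] 85.3 [ 0.4561478  -0.29533573  0.10165559]
```

Call:
{"name": "arm_command", "arguments": {"increments": [[[1, 0.1, 0], [0, 0, 0], 35], [[1, 0.1, 0], [0, 0, 0], 35], [[1, 0.1, 0], [0, 0, 0], 35], [[1, 0.1, 0], [0, 0, 0], 35], [[1, 0.1, 0], [0, 0, 0], 35], [[1, 0.1, 0], [0, 0, 0], 35], [[0.29, 0.04, 0], [0, 0, 0], 35], [[0, 0, 0], [0, 0, -1], 35], [[0, 0, 0], [0, 0, -1], 35], [[0, 0, 0], [0, 0, -1], 35], [[0, 0, 1], [0, 0, -0.35], 35], [[0, 0, 1], [0, 0, 0], 35], [[0, 0, 1], [0, 0, 0], 35], [[0, 0, 0], [0, 0, 0], 35]]}}

```text
time_s: 47.72
eef_pos: [0.5523, -0.0864, 0.1025]
ee_rot: [[-0.156, 0.988, -0.011], [0.988, 0.156, 0.002], [0.003, -0.011, -1.0]]
contact_force: [-0.3, 0.2, -0.8]
finger_gap: 0.863
finger_force: 0.0
```

Run:
```python
from h import *
d=grab('wrist','w8')
P,C=pts([d])
go(.558,-.0875,.024,9)
m=near(P,(.559,-.087),.05,.02,.033);print('bur',m.sum(),*rect(P[m]),np.percentile(P[m][:,2],[5,50,95]))
```

```text
t 47.77 pos [ 0.5547 -0.0868  0.1052] theta 9.0 | now-axes units [-0.03  0.09  2.03] | after-turn axes units [-0.03  0.08] turn units -0.0
bur 6171 [559.8 -87.7] [46.1 68.4] 10.0 [0.02719247 0.02855894 0.02963818]
```

View pics/w8.png

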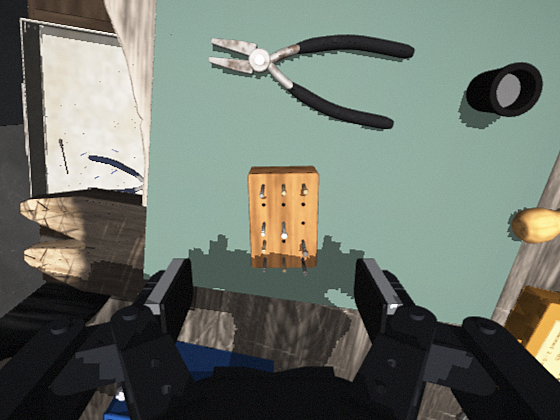

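The wrist view shows the bur block at (284,217), centred and aligned between the fingers.

Call:
{"name": "arm_command", "arguments": {"increments": [[[0, 0.1, 1], [0, 0, -0.1], 35], [[0, 0, 0.6], [0, 0, 0], 35], [[0, 0, 0.43], [0, 0, 0], 35], [[0, 0, 0], [0, 0, 0], 120], [[0, 0, 0], [0, 0, 0], 255], [[0, 0, 0], [0, 0, 0], 255], [[0, 0, 0], [0, 0, 0], 255], [[0, 0, -0.4], [0, 0, 0], 255], [[0, 0, -1], [0, 0, 0], 255], [[0, 0, -1], [0, 0, 0], 255], [[0, 0, -1], [0, 0, 0], 255], [[0, 0, 0], [0, 0, 1], 255], [[0, 0, 0], [0, 0, 1], 255], [[0, 0, 0], [0, 0, 0.5], 255], [[0, 0, 0], [0, 0, 0], 255]]}}

```text
time_s: 49.65
eef_pos: [0.5607, -0.0859, 0.1626]
ee_rot: [[0.01, 1.0, -0.0], [1.0, -0.01, 0.0], [0.0, -0.0, -1.0]]
contact_force: [-0.2, -0.4, -1.6]
finger_gap: 0.515
finger_force: 61.6
```

Run:
```python
from h import *
s=load('side');P,C=pts([s])
go(.480+.0225+.002,.317-.033,.1,-.4)
```

```text
t 49.65 pos [ 0.5607 -0.0859  0.1626] theta -0.6 | now-axes units [ 9.23 -1.49  1.57] | after-turn axes units [ 9.24 -1.47] turn units -0.04
```

Call:
{"name": "arm_command", "arguments": {"increments": [[[1, -0.16, 0], [0, 0, 0], 255], [[1, -0.16, 0], [0, 0, 0], 255], [[1, -0.16, 0], [0, 0, 0], 255], [[1, -0.16, 0], [0, 0, 0], 255], [[1, -0.16, 0], [0, 0, 0], 255], [[1, -0.16, 0], [0, 0, 0], 255], [[1, -0.16, 0], [0, 0, 0], 255], [[1, -0.16, 0], [0, 0, 0], 255], [[1, -0.16, 0], [0, 0, 0], 255], [[0.23, -0.05, 0], [0, 0, 0], 255], [[0, 0, 1], [0, 0, 0], 255], [[0, 0, 0.7], [0, 0, 0], 255], [[0, 0, 0], [0, 0, 0], 255]]}}

```text
time_s: 51.28
eef_pos: [0.5027, 0.282, 0.0915]
ee_rot: [[0.01, 1.0, -0.006], [1.0, -0.01, -0.003], [-0.003, -0.006, -1.0]]
contact_force: [-0.8, 0.2, -0.9]
finger_gap: 0.514
finger_force: 61.5
```

Run:
```python
from h import *
d=grab('wrist','w9')
go(.5045,.284,.026,-.4)
P,C=pts([d])
hsv=cv2.cvtColor(C[None],cv2.COLOR_BGR2HSV)[0].astype(int)
# tray wood rim seen: +x rim and divider
m=(abs(P[:,0]-.48)<.075)&(abs(P[:,1]-.35)<.07)&(P[:,2]>.0095)&(P[:,2]<.022)&(hsv[:,1]>70)
print(m.sum(),np.round(np.percentile(P[m],[1,99],axis=0),4).tolist(),*rect(P[m]))
```

```text
t 51.33 pos [0.5043 0.2828 0.0935] theta -0.6 | now-axes units [0.03 0.01 1.69] | after-turn axes units [0.03 0.01] turn units -0.05
4312 [[0.4301, 0.2827, 0.0097], [0.538, 0.4031, 0.0219]] [482.7 341.7] [123.8 111.2] 89.6
```

View pics/w9.png

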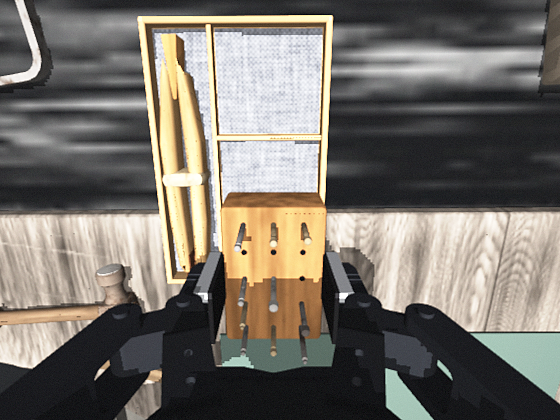

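The wrist view shows the bur block held at (273,265) over the larger cell, between the divider at column 212 and the rim at column 325, with the ring clamp to its left. I'll lower it slowly.

Call:
{"name": "arm_command", "arguments": {"increments": [[[0.03, 0, 0.5], [0, 0, 0], 255], [[0, 0, 0.5], [0, 0, 0], 255], [[0, 0, 0.3], [0, 0, 0], 255], [[0, 0, 0.2], [0, 0, 0], 255], [[0, 0, 0.1], [0, 0, 0], 255], [[0, 0, 0.05], [0, 0, 0], 255], [[0, 0, 0], [0, 0, 0], 255], [[0, 0, 0], [0, 0, 0], 255]]}}

```text
time_s: 52.32
eef_pos: [0.5057, 0.2854, 0.029]
ee_rot: [[0.01, 1.0, 0.001], [1.0, -0.01, 0.001], [0.001, 0.001, -1.0]]
contact_force: [0.1, -0.1, -0.5]
finger_gap: 0.515
finger_force: 61.7
```

Call:
{"name": "arm_command", "arguments": {"increments": [[[0, 0, 0.05], [0, 0, 0], 255], [[0, 0, 0.04], [0, 0, 0], 255], [[0, 0, 0], [0, 0, 0], 255], [[0, 0, 0], [0, 0, 0], 255]]}}

```text
time_s: 52.82
eef_pos: [0.5058, 0.2854, 0.0289]
ee_rot: [[0.01, 1.0, 0.001], [1.0, -0.01, 0.0], [0.0, 0.001, -1.0]]
contact_force: [-8.7, -4.6, 22.9]
finger_gap: 0.516
finger_force: 64.2
```

Call:
{"name": "arm_command", "arguments": {"increments": [[[0, 0, -0.08], [0, 0, 0], 255], [[0, 0, 0], [0, 0, 0], 255]]}}

```text
time_s: 53.08
eef_pos: [0.5059, 0.2854, 0.029]
ee_rot: [[0.01, 1.0, 0.002], [1.0, -0.01, 0.001], [0.001, 0.002, -1.0]]
contact_force: [-1.3, -0.6, 6.0]
finger_gap: 0.514
finger_force: 62.3
```

Run:
```python
from h import *
d=grab('wrist','w10')
go(.5045,.284,.026,-.4)
W=cloud(d);P,C=pts([d])
m=(abs(P[:,0]-.505)<.02)&(abs(P[:,1]-.284)<.032)&(P[:,2]>.015)&(P[:,2]<.045)
print(m.sum(),np.percentile(P[m][:,2],[10,30,50,70,90]))
h,e=np.histogram(P[m][:,2],30);print(h.tolist(),e[[0,-1]])
m=(abs(P[:,0]-.505)<.028)&(abs(P[:,1]-.284)<.05)&(P[:,2]>.026)&(P[:,2]<.037);print(*rect(P[m]))
m=(abs(P[:,0]-.485)<.075)&(abs(P[:,1]-.37)<.05)&(P[:,2]>.008)&(P[:,2]<.022)
print('rim z',np.percentile(P[m][:,2],[10,50,90]))
m=(abs(P[:,0]-.50)<.025)&(abs(P[:,1]-.367)<.02);print('felt',np.nanmedian(P[m][:,2]))
```

```text
t 53.12 pos [0.5058 0.2854 0.0289] theta -0.6 | now-axes units [-0.04 -0.03  0.07] | after-turn axes units [-0.04 -0.03] turn units -0.05
10896 [0.02898906 0.02942473 0.02974803 0.03009704 0.03147605]
[14, 241, 1560, 3662, 3193, 978, 161, 46, 37, 33, 60, 34, 45, 41, 37, 56, 40, 37, 55, 46, 61, 51, 54, 48, 52, 51, 45, 51, 55, 52] [0.02740709 0.04499548]
[505.6 284. ] [69.1 54.3] 89.0
rim z [0.00994918 0.01390585 0.01846826]
felt 0.004072162040022004
```

View pics/w10.png

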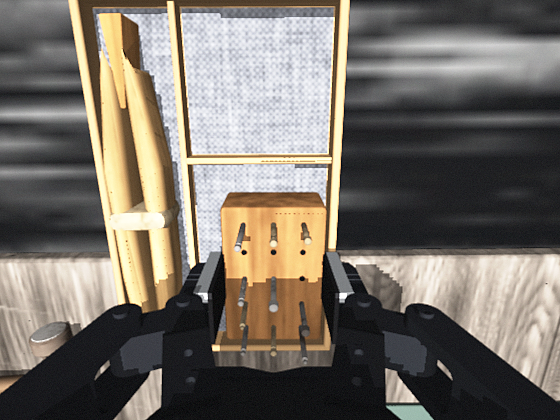

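The wrist view shows the bur block at (273,265) inside the cell. Its wood top is at z 0.030, so it rests on the felt. I'll release it.

Call:
{"name": "arm_command", "arguments": {"increments": [[[0, 0, 0], [0, 0, 0], 115], [[0, 0, 0], [0, 0, 0], 105], [[0, 0, 0], [0, 0, 0], 105], [[0, 0, -0.3], [0, 0, 0], 105], [[0, 0, -0.7], [0, 0, 0], 105], [[0, 0, -1], [0, 0, 0], 105], [[0, 0, -1], [0, 0, 0], 105], [[0, 0, -1], [0, 0, 0], 105], [[0, 0, 0], [0, 0, 0], 105]]}}

```text
time_s: 54.25
eef_pos: [0.508, 0.2865, 0.1937]
ee_rot: [[0.01, 1.0, 0.009], [1.0, -0.01, 0.004], [0.004, 0.009, -1.0]]
contact_force: [-0.1, 0.0, -0.0]
finger_gap: 0.583
finger_force: 0.0
```

Run:
```python
from h import *
d=grab('wrist');P,C=pts([d])
m=(abs(P[:,0]-.505)<.035)&(abs(P[:,1]-.284)<.05)&(P[:,2]>.024)&(P[:,2]<.034);print(m.sum(),*rect(P[m]),np.percentile(P[m][:,2],[5,50,95]))
go(.6765,.0165,.16,-.4)
```

```text
3294 [507.2 284.5] [67.8 46. ] 89.5 [0.02826503 0.02956382 0.03074668]
t 54.3 pos [0.5065 0.2858 0.191 ] theta -0.6 | now-axes units [-6.69  4.31  0.78] | after-turn axes units [-6.7  4.3] turn units -0.05
```

Call:
{"name": "arm_command", "arguments": {"increments": [[[-0.95, 0.61, 0], [0, 0, 0], 95], [[-0.95, 0.61, 0], [0, 0, 0], 95], [[-0.95, 0.61, 0], [0, 0, 0], 95], [[-0.95, 0.61, 0], [0, 0, 0], 95], [[-0.95, 0.61, 0], [0, 0, 0], 95], [[-0.95, 0.61, 0], [0, 0, 0], 95], [[-0.98, 0.65, 0], [0, 0, 0], 95], [[0, 0, 1], [0, 0, 0], 95], [[0, 0, 1], [0, 0, 0], 95], [[0, 0, 0], [0, 0, 0], 95]]}}

```text
time_s: 55.55
eef_pos: [0.6698, 0.0159, 0.1017]
ee_rot: [[0.011, 1.0, -0.012], [1.0, -0.011, 0.0], [0.0, -0.012, -1.0]]
contact_force: [-0.3, 0.5, 0.1]
finger_gap: 0.624
finger_force: 0.0
```

Run:
```python
from h import *
d=grab('wrist');P,C=pts([d])
m=near(P,(.677,.0165),.03,.024,.045);print(m.sum(),*rect(P[m]))
go(.6765,.0165,.021,-.4)
```

```text
1277 [678.1  15.8] [29.3 29.9] 0.9
t 55.6 pos [0.6721 0.0161 0.1049] theta -0.6 | now-axes units [0.01 0.12 2.1 ] | after-turn axes units [0.01 0.11] turn units -0.05
```

Call:
{"name": "arm_command", "arguments": {"increments": [[[0, 0.1, 0.8], [0, 0, 0], 95], [[0, 0, 0.8], [0, 0, 0], 95], [[0, 0, 0.5], [0, 0, 0], 95], [[0, 0, 0], [0, 0, 0], 95], [[0, 0, 0], [0, 0, 0], 150], [[0, 0, 0], [0, 0, 0], 200], [[0, 0, 0], [0, 0, 0], 255], [[0, 0, 0], [0, 0, 0], 255], [[0, 0, 0], [0, 0, 0], 255], [[0, 0, -0.4], [0, 0, 0], 255], [[0, 0, -1], [0, 0, 0], 255], [[0, 0, -1], [0, 0, 0], 255], [[0, 0, -1], [0, 0, 0], 255], [[0, 0, 0], [0, 0, 0], 255]]}}

```text
time_s: 57.35
eef_pos: [0.6822, 0.016, 0.1663]
ee_rot: [[0.01, 1.0, 0.01], [1.0, -0.01, -0.0], [-0.0, 0.01, -1.0]]
contact_force: [0.6, 1.0, -0.2]
finger_gap: 0.312
finger_force: 59.1
```

Run:
```python
from h import *
grab('wrist','w11')
go(.502,.3675,.16,-.4)
```

```text
t 57.4 pos [0.6804 0.016  0.1633] theta -0.6 | now-axes units [ 8.74 -4.55  0.06] | after-turn axes units [ 8.76 -4.52] turn units -0.05
```

View pics/w11.png

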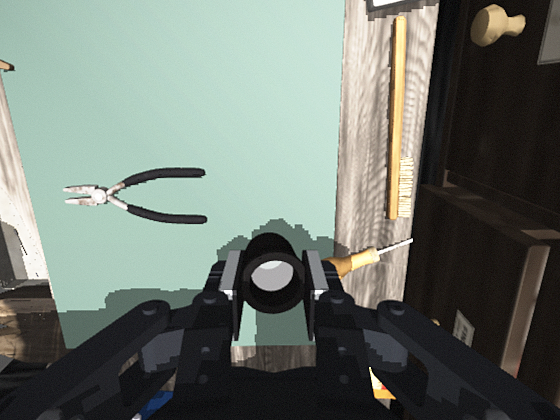

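The wrist view shows the loupe held upright at (273,275). I'll take it to the smaller cell.

Call:
{"name": "arm_command", "arguments": {"increments": [[[0.97, -0.5, 0], [0, 0, 0], 255], [[0.97, -0.5, 0], [0, 0, 0], 255], [[0.97, -0.5, 0], [0, 0, 0], 255], [[0.97, -0.5, 0], [0, 0, 0], 255], [[0.97, -0.5, 0], [0, 0, 0], 255], [[0.97, -0.5, 0], [0, 0, 0], 255], [[0.97, -0.5, 0], [0, 0, 0], 255], [[0.97, -0.5, 0], [0, 0, 0], 255], [[0.97, -0.5, 0], [0, 0, 0], 255], [[0, 0, 0], [0, 0, 0], 255], [[0, 0, 1], [0, 0, 0], 255], [[0, 0, 1], [0, 0, 0], 255], [[0, 0, 0.5], [0, 0, 0], 255], [[0, 0, 0], [0, 0, 0], 255], [[0, 0, 0], [0, 0, 0], 255]]}}

```text
time_s: 59.28
eef_pos: [0.5035, 0.3674, 0.0614]
ee_rot: [[0.011, 1.0, 0.002], [1.0, -0.011, 0.001], [0.001, 0.002, -1.0]]
contact_force: [-1.0, -0.2, 0.4]
finger_gap: 0.317
finger_force: 59.2
```

Run:
```python
from h import *
go(.502,.3675,.024,-.4)
```

```text
t 59.27 pos [0.5035 0.3674 0.0614] theta -0.6 | now-axes units [ 0.   -0.04  0.93] | after-turn axes units [ 0.   -0.04] turn units -0.05
```

Call:
{"name": "arm_command", "arguments": {"increments": [[[0, -0.04, 0.4], [0, 0, 0], 255], [[0, 0, 0.3], [0, 0, 0], 255], [[0, 0, 0.13], [0, 0, 0], 255], [[0, 0, 0.04], [0, 0, 0], 255], [[0, 0, 0], [0, 0, 0], 255], [[0, 0, 0], [0, 0, 0], 255]]}}

```text
time_s: 60.02
eef_pos: [0.5, 0.367, 0.0271]
ee_rot: [[0.01, 1.0, -0.002], [1.0, -0.01, -0.001], [-0.001, -0.002, -1.0]]
contact_force: [-6.0, -3.3, 13.9]
finger_gap: 0.312
finger_force: 60.8
```

Run:
```python
from h import *
d=grab('wrist');P,C=pts([d])
m=near(P,(.503,.3675),.02,.02,.055)
h,e=np.histogram(P[m][:,2],14,(.02,.055));print(h.tolist(),np.round(e[:-1],4).tolist(),np.percentile(P[m][:,2],98))
```

```text
[92, 435, 998, 316, 352, 977, 926, 147, 114, 132, 126, 150, 168, 144] [0.02, 0.0225, 0.025, 0.0275, 0.03, 0.0325, 0.035, 0.0375, 0.04, 0.0425, 0.045, 0.0475, 0.05, 0.0525] 0.05326419123382961
```

Call:
{"name": "arm_command", "arguments": {"increments": [[[0, 0, -0.03], [0, 0, 0], 255], [[0, 0, 0], [0, 0, 0], 160], [[0, 0, 0], [0, 0, 0], 140], [[0, 0, 0], [0, 0, 0], 140], [[0, 0, -0.4], [0, 0, 0], 140], [[0, 0, -1], [0, 0, 0], 140], [[0, 0, -1], [0, 0, 0], 140], [[0, 0, -1], [0, 0, 0], 140], [[0, 0, -1], [0, 0, 0], 140], [[0, 0, 0], [0, 0, 0], 140], [[0, 0, 0], [0, 0, 0], 140]]}}

```text
time_s: 61.45
eef_pos: [0.5007, 0.3671, 0.2031]
ee_rot: [[0.01, 1.0, 0.001], [1.0, -0.01, 0.0], [0.0, 0.001, -1.0]]
contact_force: [-0.2, -0.6, -0.5]
finger_gap: 0.452
finger_force: 0.0
```

Run:
```python
from h import *
d=grab('wrist','w12');P,C=pts([d])
m=near(P,(.503,.3675),.03,.028,.05);print('loupe',m.sum(),*rect(P[m]),np.percentile(P[m][:,2],[5,50,95]))
m=(abs(P[:,0]-.505)<.035)&(abs(P[:,1]-.284)<.05)&(P[:,2]>.024)&(P[:,2]<.034);print('bur',*rect(P[m]),np.percentile(P[m][:,2],[5,50,95]))
s=grab('side');P,C=pts([s]);m=near(P,(.456,-.303),.06,.09,.15);print('bar',P[m].mean(0))
h=np.hstack([cv2.resize(s['image'][115:195,270:370],(400,320),interpolation=3),cv2.resize(d['image'],(400,320))]);cv2.imwrite('pics/fin.png',h)
```

```text
loupe 433 [499.7 367.3] [29. 29.] 42.4 [0.03010213 0.03445765 0.03567583]
bur [507.3 285. ] [67.8 46. ] 89.3 [0.02799571 0.02952007 0.03073894]
bar [ 0.45617684 -0.29523734  0.10133401]
```

View pics/fin.png

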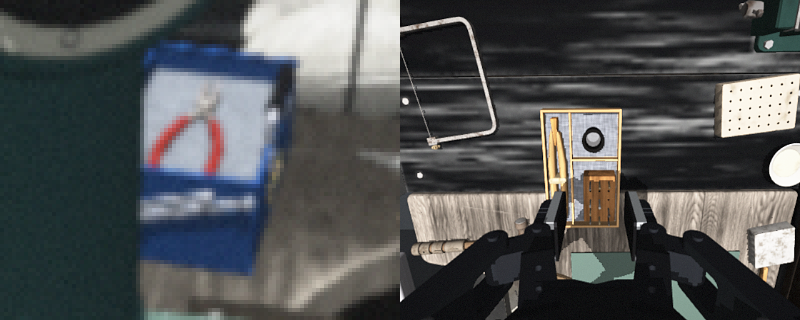

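The composite shows the red pliers flat in the closed tray (left, 190,130). On the right, the loupe (592,140) and bur block (600,195) are in their cells.

```bash
python3 -c "
from station import bot
print(bot.finish_job())"
```

```text
the job is handed in; nothing more can be done
None
```

Both kits are packed and I handed the job in at about 61.5 s of robot time; the hand-in gave no verdict, but my last camera checks showed the tray down, the red pliers flat in it, and the bur block and loupe upright in their cells (the doming block and punch were checked in place before the tray was closed).

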